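# Move the battery pack from the charger to the work lamp

### The arm

A 7-joint arm with a two-finger parallel gripper is mounted at the origin on a cart in front of the work surface, level with it; the furniture and walls round the work are solid. World frame = base frame: x ahead of the robot, y to its left, z up, the work surface at z = 0. Lengths are in m, angles in rad, forces in N, time in s.
With the tool pointing down it reaches from about 0.425 to 1.025 m from the base axis. Payload 9.4 kg.
Tool frame: the origin (TCP) lies at the very end of the fingers, on their centre line; the grasp point (between the pads) lies manip.grip_depth behind it (manip.grip_depth is the distance from the TCP to the grasp point, in m); z points along the fingers, y is the line along which they close (so a half turn about z gives the same grasp; the last joint's range is limited). The gripper opens to 85 mm and grips with 20 to 120 N. Pads are 22 mm wide; open, the fingers measure 114 mm over their backs; the gripper's body (76 mm by 85 mm) begins 54 mm behind the grasp point. The pads swing forward as they close: fully open they stand 13 mm farther back than shut.
Start: joints at [-1.199, 0.599, -0.003, 1.599, 0.002, 0.943, -0.08], TCP at [0.315, 0.653, 0.231] pointing down, gripper open.
Joint ranges: [-2.57, 2.57], [-0.35, 1.97], [-1.29, 1.29], [0.11, 2.56], [-1.05, 4.19], [0.11, 1.86], [-2.63, 2.63]. Speed limits (rad/s): [2.22, 2.22, 3.01, 3.01, 3.14, 3.14, 3.14].

### API

Orientations are given as a unit quaternion [w, x, y, z].
In Python, from rig import manip gives the robot as it stands.
- The arm moves only by the tool drive_tool, never from a script. Its argument "commands" is a list of rows, each an object with "xyz": the shift along the world's x, y, z as a fraction of full scale, a list of three; "turn": the turn about the world's z as a fraction of full scale. In form: [{"xyz": [x, y, z], "turn": turn}, ...]. A call has 1 to 5 rows; each row shifts and turns the commanded pose from where the row before left it; what a row does not reach is not made up. Full scale, the value 1, is 100 cm for a shift and 30 degrees for a turn. A row lasts 1/12 s, in which the tool goes at most 41.7 mm and 7.16 degrees, less where a joint would pass 70% of its speed; a pose out of reach is approached as far as the arm can. A call with a number of a shift or a turn outside -1 to 1 is refused whole. A call with a gripper value outside its range is refused whole. "grip" is the gripper command: -1 is fully open, 1 is shut, values between are in proportion, set as the call begins (left out, the last holds). The fingers move at their own pace and stop on an object; the grip force is fixed at half the most. Time passes only in rows, so rows that do not move let the fingers close. It gives the time, the measured TCP pose, the force, the opening and the grip force at its end, in the units of the state.
- manip.sense(): the state, without advancing time (a new reading comes with each control period).
- manip.capture(name): name is "scene" or "side" or "wrist"; returns the picture (384x512x3 uint8, red, green, blue); there is no depth.
- manip.camera_params(name): a dict with "fovy" (degrees; the focal length in pixels is half the picture's height over the tangent of half this angle, whatever the lens; pixels are square), "cx", "cy" (the principal point, pixels), "xyz" and "attitude" of the camera in the world. Camera axes: x right, y down, z forward; pixel columns grow to the right and rows downward; lengths in m; the calibration is good to about 2 mm. A picture is of the moment at which its call begins: read the wrist's pose just before it. camera_params takes no time and is no camera call; for the wrist camera it gives the pose at the moment of the call.
- manip.close_job(): hands the job in; it is judged then, once.
The state is a dict: "t": time; "joint_pos": joint angles; "qd": joint speeds; "joint_efforts": joint torques, N m; "ee_pos": TCP position; "tcp_rot": TCP orientation; "wrist_force": force on the tool from outside, world axes, zero at the start; "wrist_torque": the same for the moment, N m; "finger_gap": opening from 0.0 (shut) to 1.0 (fully open); "finger_force": force on a finger pad.
Only numpy, scipy, OpenCV 4.12 (cv2) and the standard library are available. Lean on these libraries where they do the work, as an engineer would, in place of code of your own. Each camera call takes 0.05 s, during which the arm holds its last target. There are 200 camera calls.

### The job

Press the ribbed release button on the charger so that the battery pack pops loose, slide the pack out, and slide it into the sloping dock of the work lamp, contacts first, until the lamp's catch clicks up behind it and holds it fully home. Then let go, and leave the other things on the bench alone.

Things in the scene. Friction and masses are not known exactly. Their poses are not given: they have to be found in the camera images.
- pack: Grey battery pack, 80 (x) x 56 (y) x 45 (z) mm, 0.2-0.4 kg, loose. Origin: centre of the underside of its black dovetail foot; x points out of the contact end, which goes in first; z up. Block: z = 9 to 45 mm, upright sides to grip. Foot: 9 mm high, 46 wide at the bottom, 38 at the neck and over its first 12 mm. Starts locked in the charger, parallel to charger_dock, origin at its x = 40 mm.
- pack_nose (a point): Front (contact) end of the foot's underside, 40 mm along pack x from the pack's origin.
- charger: Black charger, fixed to the bench, place and yaw vary; 200 mm long, 92 wide, plus a button housing at its right. Origin on the bench 30 mm below charger_dock's, same axes. A tower (dock x = 90 to 150 mm) stands 32 mm above the dock floor. A pack at home must be drawn back 60 mm along -x before its foot is out of the undercut and can be lifted.
- charger_dock: Level dovetail dock on the charger. Origin: on its floor, centre line, at the holding face of the catch tooth; x = way in, y left, z out of the floor. Two aluminium rails, 7.5 mm high, x = 10 to 82 mm, outer width 82, hold the foot by undercut flanks: 1.2 mm play each side, 2 mm upward, flaring to 3 and 5 mm at x = 10. Flared guides at x = -21 to 12 mm open to 67 mm. Slick: friction about 0.25.
- charger_catch (a joint): Travel (m) of the charger's catch along -z of the dock: 0 = up, a steel tooth (x = -18 to 0 mm, 20 wide, sloping up to 5 mm) stands behind the pack and locks it; over 0.005 frees it; 0.0075 = bottom stop. Spring 1 N at 0, 2.9 N at the stop; about 5 N in all with the pack loading the tooth.
- charger_ejector (a joint): Travel (m) of the damped spring ejector at the charger dock's inner end: about 0.001 with the pack locked (5 N); when the catch is pressed it pushes the pack back some 11 mm over the tooth and reads 0.013 at its stop. The pack stays there when the button is let go, and can be gripped and pulled out along -x with a few newtons.
- charger_button (a point): Centre of the top of the charger's grey ribbed release button, one piece with the tooth: 28 (x) x 26 (y) mm, at the right of the dock mouth (dock x = 2, y = -62, z = 14 mm). Pressed along -z of the dock.
- lamp: Work lamp, fixed to the bench, place and yaw vary. Steel foot plate 165 x 130 mm; sloping dock in front; behind it, 0.13 m along x from the origin, an upright flood-light panel, 180 wide, 110 high, up to 0.26 m above the bench. Origin on the bench, 58 mm below lamp_dock's; x = horizontal direction of the way in.
- lamp_dock: Same dock (rails, guides, catch, button, axes, origin) on the lamp, but x, the way in, rises 25 degrees; z leans back to the low end. Floor x = -29 to 99 mm, end wall at x = 83, 30 high. No ejector. A parallel pack can be laid flat on the floor with its origin at x = -26 mm and pushed in (under 10 N); home: origin at x = 40 to 43, y = z = 0. Not latched, it slides back out.
- lamp_catch (a joint): Travel (m) of the lamp's catch along -z of lamp_dock: about 0.005 while the pack's foot, lying on the dock floor, covers the tooth (it pushes up with about 2.3 N); jumps back to 0 with a click when the pack is home. Also 0 with the dock empty.
- lamp_home (a point): Point on the lamp dock's floor, at dock x = 81 mm, y = z = 0: pack_nose lies within 2 mm of it when the pack is home.
- pot_white: White plastic pot, 66 mm across, 45 mm high, origin at the centre of its underside. Bystander.
- tape_roll_red: Roll of red tape, 62 mm across, 20 mm high, origin at the centre of its underside. Bystander.
- wood_pink2: Small wood offcut, 30 x 50 x 16 mm, origin at the centre of its underside. Bystander.

How it is judged:
On the way, in this order (a step that is already met when the one before it is completed fails the run):
1. the charger's catch has been pressed down (value of joint charger_catch above 0.0045 m), for 0.05 s.
2. the pack has been drawn clear of the charger (distance of pack from where it was at the start of the episode above 0.1 m), for 0.1 s.
At the end, for the whole second after the job is handed in: The pack is fully home in the lamp's dock: its nose within 5 mm of lamp_home, its axes within 0.08 rad of the dock's, the lamp's catch sprung up behind it (joint below 1.5 mm), at rest (below 0.02 m/s) and released (distance between pack_nose and lamp_home below 0.005 m and x of pack in the frame of lamp_dock between 0.036 and 0.048 m and angle between the x axis of pack and the x axis of lamp_dock, either way round below 0.08 rad and angle between the z axis of pack and the z axis of lamp_dock, either way round below 0.08 rad and value of joint lamp_catch below 0.0015 m and linear speed of pack below 0.02 m/s); the robot touches nothing.
It fails at once if a bystander (pot, tape roll or wood offcut) is moved more than 30 mm (distance of any of pot_white, tape_roll_red, wood_pink2 from where it was at the start of the episode above 0.03 m).
It also fails if it takes over 45 s, if anything falls off the work surface, if the arm or the gripper's body presses on something with over 40 N, if the wrist force passes 120 N, or if a joint passes its speed limit or range.

## Working session

There is one attempt and no reset: what is moved stays moved. The work goes in short steps, Python scripts to look and compute and a tool call to move; the robot and the scene stay as the last step left them, time stands still between calls to the robot, and variables do not carry over. Pictures are saved under pics/ and viewed, at most 10 in all, crops included, and the job is handed in when it is done.

Besides the shell and the picture viewer there is one more tool, called after "Emit:" in YAML: its name, and indented under it one key for each argument. drive_tool: Moves the arm, as the interface text tells. Its arguments: {"type":"object","properties":{"commands":{"type":"array","items":{"type":"object","properties":{"xyz":{"type":"array","items":{"type":"number","minimum":-1,"maximum":1}},"turn":{"type":"number","minimum":-1,"maximum":1}}}},"grip":{"type":"number"}},"required":["commands"]}

```bash
mkdir -p pics; ls
python3 - <<'E'
from rig import manip
import cv2,numpy as np
s=manip.sense(); print(s['t'],s['ee_pos'],s['tcp_rot'],s['finger_gap'],manip.grip_depth)
ims=[]
for n in ['scene','side']:
    im=manip.capture(n); cv2.imwrite(f'pics/{n}0.png',im[:,:,::-1]); p=manip.camera_params(n); print(n,p)
E
```

```text
pics
0.0 [0.31438705 0.65275795 0.23041233] [-1.04839226e-04  2.22483999e-01  9.74936022e-01 -7.82311945e-04] 1.000963668341689 0.0187
scene {'fovy': 42.31346402504617, 'cx': 254.86844042192328, 'cy': 198.92255764014848, 'xyz': array([0.01508574, 1.26224872, 0.60694646]), 'attitude': array([ 0.10647781, -0.18176265,  0.81508152, -0.53969152])}
side {'fovy': 46.27087833424131, 'cx': 252.73216722113105, 'cy': 185.32064038500027, 'xyz': array([ 0.0632184 , -0.20753124,  0.90975358]), 'attitude': array([-0.2735464 ,  0.86535324, -0.39956453,  0.1291678 ])}
```

View pics/scene0.png

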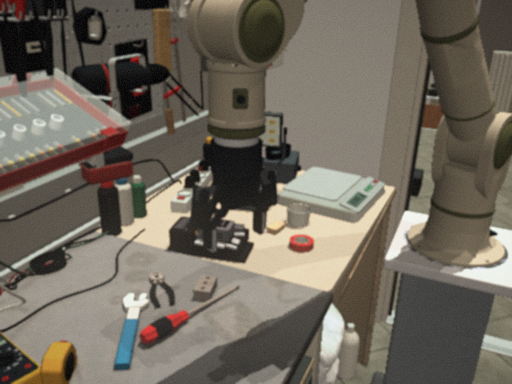

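View pics/side0.png

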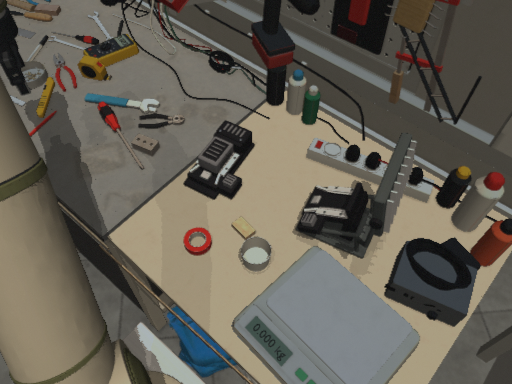

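The side view shows the charger with the pack near (220,160), the lamp dock near (335,215) with its panel at (395,190), tape at (198,240), wood at (243,228) and pot at (255,253). I'll enlarge the two docks.

Run:
```python
import cv2
im=cv2.imread('pics/side0.png')
a=cv2.resize(im[112:207,175:270],None,fx=6,fy=6,interpolation=cv2.INTER_CUBIC)
b=cv2.resize(im[130:265,285:420],(570,570),interpolation=cv2.INTER_CUBIC)
cv2.imwrite('pics/c1.png',cv2.convertScaleAbs(a,alpha=1.6,beta=20))
cv2.imwrite('pics/c2.png',cv2.convertScaleAbs(b,alpha=1.6,beta=20))
```

```text
(no output)
```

View pics/c1.png

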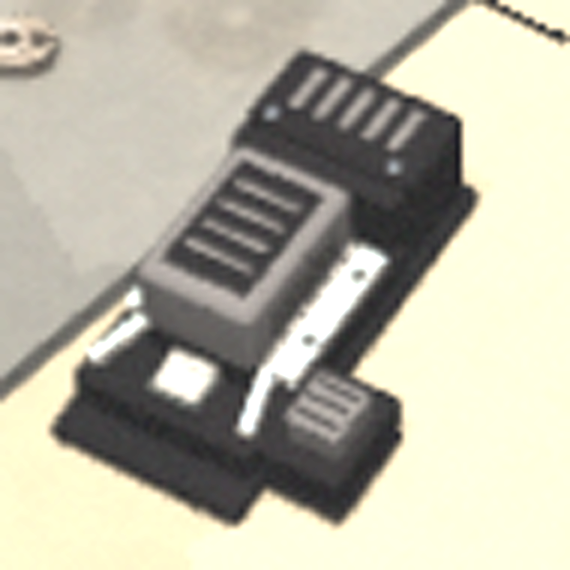

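View pics/c2.png

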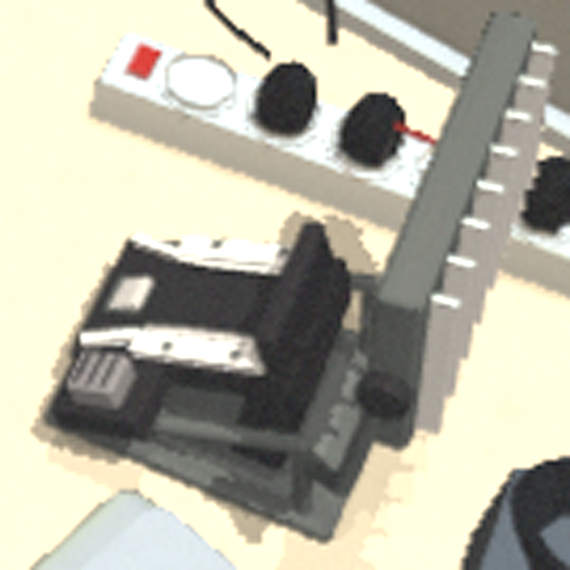

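The crops show the pack's top corners at about (240,148), (352,200), (247,310) and (145,272), and the charger button at (328,405). On the lamp, the tooth is at (130,293) and the button top at (100,375). I'll cast rays for these.

```bash
cat > h.py <<'E'
import numpy as np, cv2
from scipy.spatial.transform import Rotation as R
from rig import manip
def ray(p,uv,H=384):
    f=H/2/np.tan(np.radians(p['fovy']/2)); q=p['attitude']
    d=np.array([(uv[0]-p['cx'])/f,(uv[1]-p['cy'])/f,1.])
    return np.array(p['xyz']),R.from_quat([q[1],q[2],q[3],q[0]]).apply(d)
def onz(p,uv,z):
    o,d=ray(p,uv); return o+d*(z-o[2])/d[2]
def proj(p,X):
    f=192/np.tan(np.radians(p['fovy']/2)); q=p['attitude']
    c=R.from_quat([q[1],q[2],q[3],q[0]]).inv().apply(np.array(X)-p['xyz'])
    return np.round([p['cx']+f*c[0]/c[2],p['cy']+f*c[1]/c[2]],1)
E
python3 - <<'E'
from h import *
p=manip.camera_params('side')
C=lambda u,v:(175+(u+.5)/6-.5,112+(v+.5)/6-.5)
L=lambda u,v:(285+u/4.222,130+v/4.222)
pts=[onz(p,C(*a),.075) for a in [(240,148),(352,200),(247,310),(145,272)]]
for q in pts: print(q.round(4))
print('centre',np.mean(pts,0).round(4))
x=(pts[0]+pts[1]-pts[2]-pts[3])/2;y=(pts[0]+pts[3]-pts[1]-pts[2])/2
for v in(x,y):print(np.linalg.norm(v),np.degrees(np.arctan2(v[1],v[0])))
print('button',onz(p,C(328,405),.044),'tooth',onz(p,C(185,375),.033))
s,c=np.sin(np.radians(25)),np.cos(np.radians(25))
for n,uv,X,Z in [('tooth',(130,293),-9,3),('button',(102,375),2,14),('railR far',(265,372),82,7.5),('railL far',(285,247),82,7.5),('guideL',(133,240),-21,7.5),('guideR',(80,340),-21,7.5),('wallR',(255,425),83,30)]:
    print(n,onz(p,L(*uv),(58+X*s+Z*c)/1e3).round(4),'u',round(X*c-Z*s,1))
E
```

```text
[0.5667 0.3379 0.075 ]
[0.5757 0.2844 0.075 ]
[0.5069 0.2781 0.075 ]
[0.4946 0.3218 0.075 ]
centre [0.536  0.3055 0.075 ]
0.07136303070242142 9.006695634949205
0.04977882580162065 102.41136136576323
button [0.50928201 0.23903067 0.044     ] tooth [0.48847047 0.29875432 0.033     ]
tooth [0.5881 0.0445 0.0569] u -9.4
button [0.5286 0.0216 0.0715] u -4.1
railR far [ 0.5673 -0.0467  0.0995] u 71.1
railL far [ 0.6378 -0.0126  0.0995] u 71.1
guideL [0.6183 0.064  0.0559] u -22.2
guideR [0.5472 0.0475 0.0559] u -22.2
wallR [ 0.5265 -0.0635  0.1203] u 62.5
```

Emit:
drive_tool:
  commands:
    - {"xyz":[0.018,-0.034,0.002],"turn":0.2}
    - {"xyz":[0.018,-0.034,0.002],"turn":0.2}
    - {"xyz":[0.018,-0.034,0.002],"turn":0.2}
    - {"xyz":[0.018,-0.034,0.002],"turn":0.2}
    - {"xyz":[0.018,-0.034,0.002],"turn":0.2}
  grip: 1

```text
t: 0.52
ee_pos: [0.405, 0.4814, 0.2409]
tcp_rot: [-0.0, -0.04, 0.999, -0.0]
wrist_force: [1.4, 0.3, -0.5]
finger_gap: 0.296
finger_force: 0.0
```

Emit:
drive_tool:
  commands:
    - {"xyz":[0.018,-0.034,0.002],"turn":0.2}
    - {"xyz":[0.018,-0.034,0.002]}
    - {"xyz":[0.018,-0.034,0.002]}
    - {"xyz":[0.018,-0.034,0.002]}
    - {"xyz":[0,0,0]}

```text
$.commands[1]: bad value
```

Run:
```python
from h import *
s=manip.sense(); print(s['t'],s['ee_pos'],s['tcp_rot'],s['joint_pos'].round(2))
p=manip.camera_params('wrist'); print(p)
im=manip.capture('wrist')
np.save('w1.npy',p,allow_pickle=True)
cv2.imwrite('pics/w1.png',cv2.resize(cv2.convertScaleAbs(im[:,:,::-1],alpha=1.4,beta=15),(768,576),interpolation=cv2.INTER_CUBIC))
```

```text
0.5167 [0.40496947 0.48139133 0.24093466] [-1.05438924e-04 -4.02037312e-02  9.99191430e-01 -3.68839195e-04] [-0.86  0.48 -0.15  1.81  0.09  0.86  0.6 ]
{'fovy': 69.47699022531971, 'cx': 259.47638893549714, 'cy': 192.27743337593532, 'xyz': array([0.33815787, 0.47569044, 0.38406824]), 'attitude': array([0.09094387, 0.67201355, 0.72838384, 0.0978978 ])}
```

View pics/w1.png

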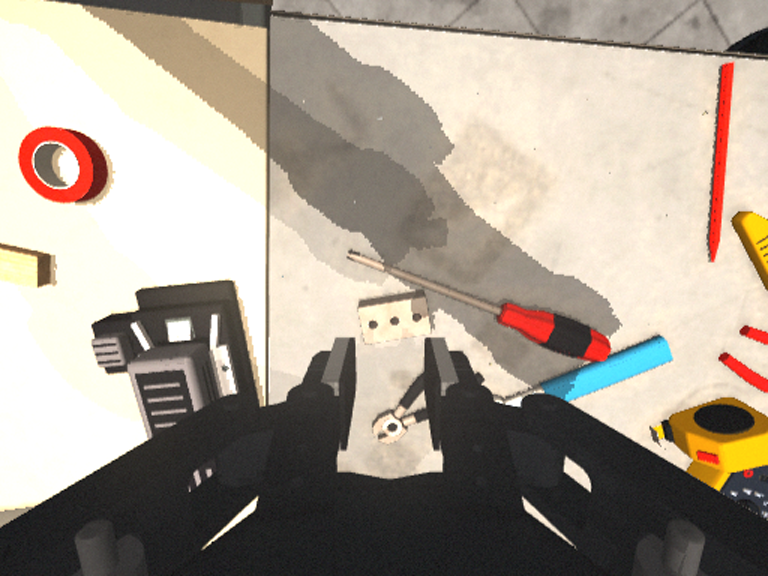

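The wrist picture shows the charger mouth, tooth (180,330) and button (108,350) at lower left; the camera looks from behind the fingers. The second move was refused because its rows left out "turn".

Emit:
drive_tool:
  commands:
    - {"xyz":[0.025,-0.03,0],"turn":0.2}
    - {"xyz":[0.025,-0.03,0],"turn":0}
    - {"xyz":[0.025,-0.03,0],"turn":0}
    - {"xyz":[0.025,-0.03,0],"turn":0}
    - {"xyz":[0.025,-0.03,0],"turn":0}

```text
t: 0.98
ee_pos: [0.5304, 0.3317, 0.2411]
tcp_rot: [-0.0, -0.089, 0.996, -0.0]
wrist_force: [0.9, 1.2, -0.2]
finger_gap: 0.001
finger_force: 0.0
```

Emit:
drive_tool:
  commands:
    - {"xyz":[0.025,-0.03,0],"turn":0}
    - {"xyz":[0.025,-0.03,0],"turn":0}
    - {"xyz":[0,0,0],"turn":0}

```text
t: 1.23
ee_pos: [0.5851, 0.2644, 0.2407]
tcp_rot: [0.001, -0.084, 0.996, -0.002]
wrist_force: [0.5, -0.4, -0.5]
finger_gap: 0.001
finger_force: 0.0
```

Run:
```python
from h import *
s=manip.sense(); print(s['t'],s['ee_pos'],s['tcp_rot'],s['joint_pos'].round(2))
p=manip.camera_params('wrist'); print(p)
im=manip.capture('wrist')
import pickle; pickle.dump(p,open('w2.p','wb'))
cv2.imwrite('pics/w2.png',cv2.resize(cv2.convertScaleAbs(im[:,:,::-1],alpha=1.4,beta=15),(768,576),interpolation=cv2.INTER_CUBIC))
```

```text
1.2333 [0.58506494 0.2643937  0.24071544] [ 8.69752027e-04 -8.40428281e-02  9.96459007e-01 -2.34382348e-03] [-0.41  0.49 -0.15  1.78  0.1   0.87  1.13]
{'fovy': 69.47699022531971, 'cx': 259.47638893549714, 'cy': 192.27743337593532, 'xyz': array([0.51867523, 0.25340723, 0.38375776]), 'attitude': array([0.08865705, 0.63908566, 0.75729085, 0.10109409])}
```

View pics/w2.png

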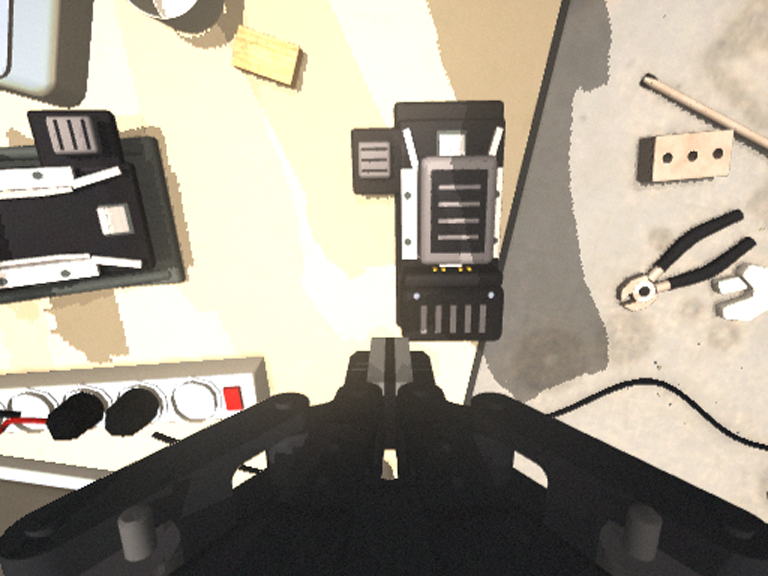

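The view shows the pack top with corners (420,157), (492,155), (497,263) and (420,264), the charger button at (374,160), the lamp tooth at (117,220) and the lamp button at (73,134).

Run:
```python
from h import *
import pickle; p=pickle.load(open('w2.p','rb'))
W=lambda u,v:((u+.5)/1.5-.5,(v+.5)/1.5-.5)
pts=[onz(p,W(*a),.075) for a in [(497,263),(420,264),(420,157),(492,155)]]
for q in pts: print(q.round(4))
print('centre',np.mean(pts,0).round(4))
x=(pts[0]+pts[1]-pts[2]-pts[3])/2;y=(pts[0]+pts[3]-pts[1]-pts[2])/2
for v in(x,y):print(np.linalg.norm(v),np.degrees(np.arctan2(v[1],v[0])))
print('button',onz(p,W(374,160),.044),'tooth',onz(p,W(451,143),.033))
a,b=onz(p,W(395,102),.03),onz(p,W(503,101),.03); print('rear edge',a,b,np.linalg.norm(b-a),np.degrees(np.arctan2(*(b-a)[1::-1])))
s,c=np.sin(np.radians(25)),np.cos(np.radians(25))
for n,uv,X,Z in [('tooth',(116,220),-9,3),('button',(73,134),2,14),('guideL',(140,266),-21,7.5),('guideR',(121,172),-21,7.5),('railR x10',(75,190),10,7.5),('railL x10',(98,265),10,7.5),('floor rear R',(133,165),-29,0),('floor rear L',(152,264),-29,0)]:
    print(n,onz(p,W(*uv),(58+X*s+Z*c)/1e3).round(4),'u',round(X*c-Z*s,1))
a,b=onz(p,W(152,137),.006),onz(p,W(186,278),.006); print('plate rear',a,b,np.linalg.norm(a-b),np.degrees(np.arctan2(*(b-a)[1::-1])))
```

```text
[0.5695 0.3431 0.075 ]
[0.58   0.2857 0.075 ]
[0.504  0.2713 0.075 ]
[0.4941 0.3212 0.075 ]
centre [0.5369 0.3053 0.075 ]
0.07785074412071494 13.47447287778432
0.05459575578704653 100.77984167503509
button [0.51069164 0.23804123 0.044     ] tooth [0.48734419 0.29610725 0.033     ]
rear edge [0.46457689 0.24681689 0.03      ] [0.44974283 0.33023919 0.03      ] 0.08473092450059488 100.08288259640291
tooth [0.5892 0.0464 0.0569] u -9.4
button [0.5297 0.0258 0.0715] u -4.1
guideL [0.6236 0.0648 0.0559] u -22.2
guideR [0.5519 0.0498 0.0559] u -22.2
railR x10 [0.5693 0.0242 0.069 ] u 5.9
railL x10 [0.6241 0.04   0.069 ] u 5.9
floor rear R [0.546  0.0527 0.0457] u -26.3
floor rear L [0.6235 0.0688 0.0457] u -26.3
plate rear [0.52306406 0.04519093 0.006     ] [0.64396193 0.07886737 0.006     ] 0.125500585660337 15.565326728452492
```

Emit:
drive_tool:
  commands:
    - {"xyz":[-0.02,-0.007,-0.03],"turn":0}
    - {"xyz":[-0.02,-0.007,-0.03],"turn":0}
    - {"xyz":[-0.02,-0.007,-0.03],"turn":0}
    - {"xyz":[-0.014,-0.005,-0.035],"turn":0}
    - {"xyz":[0,0,-0.035],"turn":0}

```text
t: 1.7
ee_pos: [0.5019, 0.2469, 0.0806]
tcp_rot: [-0.001, -0.09, 0.996, -0.0]
wrist_force: [-0.4, 1.0, 0.1]
finger_gap: 0.001
finger_force: 0.0
```

Emit:
drive_tool:
  commands:
    - {"xyz":[0,0,-0.02],"turn":0}
    - {"xyz":[0,0,0],"turn":0}
    - {"xyz":[0,0,0],"turn":0}

```text
t: 1.95
ee_pos: [0.5046, 0.2478, 0.0606]
tcp_rot: [-0.001, -0.09, 0.996, -0.0]
wrist_force: [0.0, 0.9, 0.8]
finger_gap: -0.0
finger_force: 0.0
```

Emit:
drive_tool:
  commands:
    - {"xyz":[0.006,-0.01,-0.008],"turn":0.03}
    - {"xyz":[0,0,-0.008],"turn":0}
    - {"xyz":[0,0,-0.005],"turn":0}
    - {"xyz":[0,0,-0.004],"turn":0}
    - {"xyz":[0,0,0],"turn":0}

```text
t: 2.37
ee_pos: [0.5124, 0.2368, 0.0365]
tcp_rot: [0.001, -0.097, 0.995, -0.0]
wrist_force: [0.6, -2.5, 6.0]
finger_gap: -0.004
finger_force: 2.9
```

Emit:
drive_tool:
  commands:
    - {"xyz":[0,0,-0.0015],"turn":0}
    - {"xyz":[0,0,0],"turn":0}
    - {"xyz":[0,0,0],"turn":0}
    - {"xyz":[0,0,0],"turn":0}
    - {"xyz":[0,0,0],"turn":0}

```text
t: 2.78
ee_pos: [0.5124, 0.2369, 0.0361]
tcp_rot: [0.001, -0.097, 0.995, -0.0]
wrist_force: [-0.3, -3.9, 12.7]
finger_gap: -0.004
finger_force: 6.8
```

Run:
```python
from h import *
print(manip.sense()['wrist_force'])
p=manip.camera_params('side'); im=manip.capture('side')
a=im[112:207,175:270,::-1]
cv2.imwrite('pics/c3.png',cv2.convertScaleAbs(cv2.resize(a,None,fx=6,fy=6,interpolation=cv2.INTER_CUBIC),alpha=1.6,beta=20))
```

```text
[-0.3130189  -3.85543398 12.72851293]
```

View pics/c3.png

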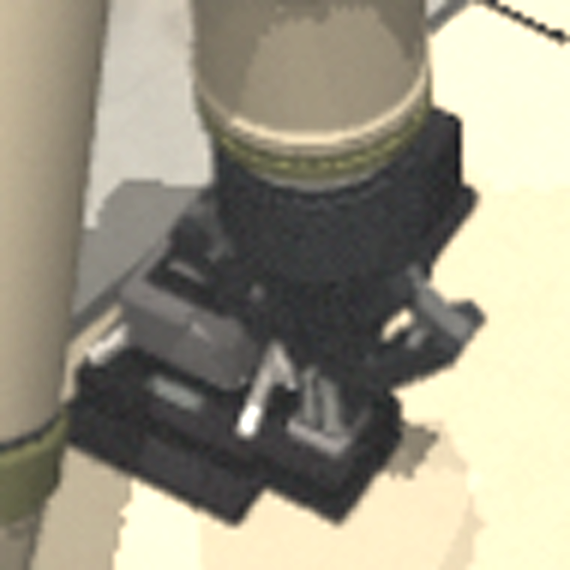

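The pack has moved back over the tooth (rear lower edge now near (235,380)). Next I lift, open, and move over the pack.

Emit:
drive_tool:
  commands:
    - {"xyz":[0,0,0.04],"turn":0}
    - {"xyz":[0,0,0.04],"turn":0}
    - {"xyz":[0,0.02,0.03],"turn":0}
    - {"xyz":[0.002,0.035,0],"turn":0}
    - {"xyz":[0,0.009,0],"turn":0}
  grip: -1

```text
t: 3.25
ee_pos: [0.5145, 0.3072, 0.1477]
tcp_rot: [0.003, -0.099, 0.995, 0.003]
wrist_force: [0.2, 1.2, 0.0]
finger_gap: 0.707
finger_force: 0.0
```

Emit:
drive_tool:
  commands:
    - {"xyz":[0,0,0],"turn":0}
    - {"xyz":[0,0,0],"turn":0}

```text
t: 3.42
ee_pos: [0.513, 0.3015, 0.1445]
tcp_rot: [-0.0, -0.098, 0.995, -0.0]
wrist_force: [-0.2, -0.2, -0.4]
finger_gap: 0.97
finger_force: 0.0
```

Run:
```python
from h import *
s=manip.sense(); print(s['t'],s['ee_pos'],s['tcp_rot'],s['finger_gap'])
p=manip.camera_params('wrist'); print(proj(p,[.526,.303,.075]))
im=manip.capture('wrist')
import pickle; pickle.dump(p,open('w3.p','wb'))
cv2.imwrite('pics/w3.png',cv2.resize(cv2.convertScaleAbs(im[:,:,::-1],alpha=1.4,beta=15),(768,576),interpolation=cv2.INTER_CUBIC))
```

```text
3.4167 [0.51296564 0.30145898 0.14450755] [-2.36225280e-04 -9.81652040e-02  9.95170093e-01 -1.49071069e-04] 0.9704987239592971
[258.8 218. ]
```

View pics/w3.png

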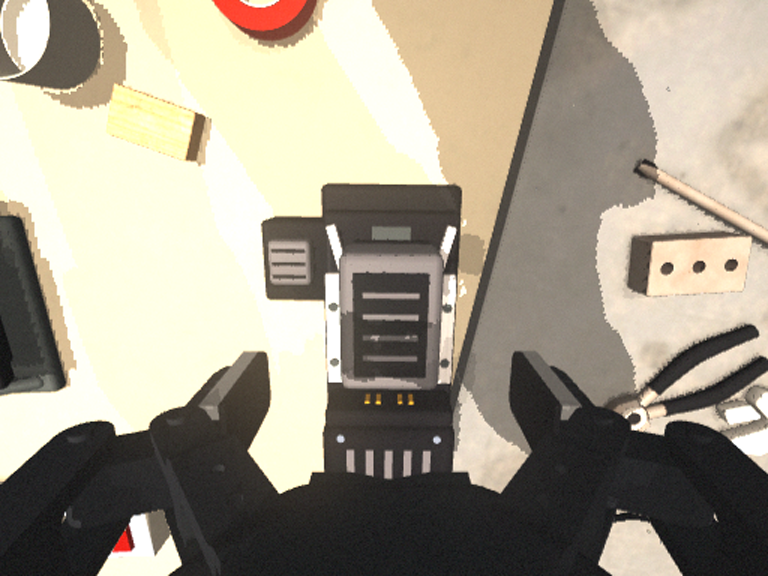

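The pack top spans about (340..442, 250..388), centred between the open pads (268 and 512), and is aligned with the tool. I lower and grip.

Emit:
drive_tool:
  commands:
    - {"xyz":[-0.004,-0.001,-0.03],"turn":0}
    - {"xyz":[0,0,-0.03],"turn":0}
    - {"xyz":[0,0,-0.025],"turn":0}
    - {"xyz":[0,0,-0.014],"turn":0}
    - {"xyz":[0,0,0],"turn":0}

```text
t: 3.88
ee_pos: [0.5078, 0.2975, 0.0423]
tcp_rot: [-0.003, -0.097, 0.995, -0.002]
wrist_force: [-0.4, -0.8, -0.2]
finger_gap: 0.999
finger_force: 0.0
```

Emit:
drive_tool:
  commands:
    - {"xyz":[0,0,0],"turn":0}
    - {"xyz":[0,0,0],"turn":0}
    - {"xyz":[0,0,0],"turn":0}
    - {"xyz":[0,0,0],"turn":0}
    - {"xyz":[0,0,0],"turn":0}
  grip: 1

```text
t: 4.3
ee_pos: [0.5101, 0.3, 0.0469]
tcp_rot: [0.001, -0.097, 0.995, 0.0]
wrist_force: [-0.9, -2.1, 5.6]
finger_gap: 0.647
finger_force: 63.2
```

Emit:
drive_tool:
  commands:
    - {"xyz":[-0.01,-0.0019,-0.001],"turn":0}
    - {"xyz":[-0.015,-0.0029,0],"turn":0}
    - {"xyz":[-0.015,-0.0029,0],"turn":0}
    - {"xyz":[-0.015,-0.0029,0],"turn":0}
    - {"xyz":[-0.015,-0.0029,0],"turn":0}

```text
t: 4.72
ee_pos: [0.442, 0.2884, 0.0466]
tcp_rot: [0.003, -0.097, 0.995, 0.002]
wrist_force: [3.2, 1.3, 8.3]
finger_gap: 0.647
finger_force: 63.8
```

Emit:
drive_tool:
  commands:
    - {"xyz":[-0.01,-0.0019,0],"turn":0}
    - {"xyz":[0,0,0],"turn":0}

```text
t: 4.88
ee_pos: [0.429, 0.2858, 0.0464]
tcp_rot: [0.001, -0.098, 0.995, 0.001]
wrist_force: [-6.1, 0.8, 18.8]
finger_gap: 0.643
finger_force: 65.0
```

Emit:
drive_tool:
  commands:
    - {"xyz":[0,0,0.015],"turn":0}
    - {"xyz":[0,0,0.03],"turn":0}
    - {"xyz":[0,0,0.03],"turn":0}
    - {"xyz":[0,0,0.03],"turn":0}
    - {"xyz":[0,0,0.03],"turn":0}

```text
t: 5.3
ee_pos: [0.4291, 0.2846, 0.1814]
tcp_rot: [-0.0, -0.098, 0.995, 0.0]
wrist_force: [0.2, -0.3, -3.3]
finger_gap: 0.646
finger_force: 64.9
```

Emit:
drive_tool:
  commands:
    - {"xyz":[0,0,0.03],"turn":0}
    - {"xyz":[0,0,0.03],"turn":0}
    - {"xyz":[0,0,0],"turn":0}

```text
t: 5.55
ee_pos: [0.4313, 0.2862, 0.2453]
tcp_rot: [0.004, -0.097, 0.995, 0.002]
wrist_force: [0.4, -0.5, -1.8]
finger_gap: 0.647
finger_force: 65.3
```

Run:
```python
from h import *
s=manip.sense(); print(s['t'],s['ee_pos'],s['tcp_rot'],s['finger_gap'],s['joint_pos'].round(2))
p=manip.camera_params('scene')
print(proj(p,[.55,.1,.25]),proj(p,s['ee_pos']))
im=manip.capture('scene');a=manip.capture('wrist')
cv2.imwrite('pics/d4.png',cv2.convertScaleAbs(np.hstack([cv2.resize(im[100:292,100:356],(400,300)),cv2.resize(a,(400,300))])[:,:,::-1],alpha=1.4,beta=15))
```

```text
5.55 [0.43130101 0.28622504 0.2452795 ] [ 0.0037131  -0.09735983  0.99523972  0.00227681] 0.6468313346493165 [-0.56  0.34 -0.18  2.05  0.09  0.75  0.98]
[248.3 132. ] [261.  160.6]
```

View pics/d4.png

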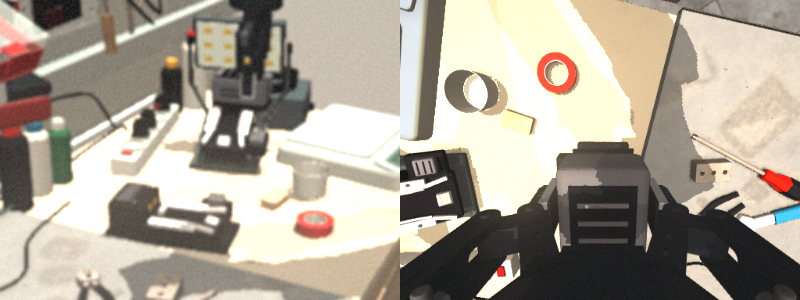

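The pack is held level in the fingers, clear of the charger, and the lamp dock is empty. I'll move to get a closer view of the lamp dock.

Emit:
drive_tool:
  commands:
    - {"xyz":[0.028,-0.024,0.006],"turn":0}
    - {"xyz":[0.028,-0.024,0.006],"turn":0}
    - {"xyz":[0.028,-0.024,0.006],"turn":0}
    - {"xyz":[0.028,-0.024,0.006],"turn":0}
    - {"xyz":[0.028,-0.024,0.006],"turn":0}

```text
t: 6.07
ee_pos: [0.5698, 0.1632, 0.2681]
tcp_rot: [-0.001, -0.098, 0.995, -0.0]
wrist_force: [0.8, 1.0, -2.8]
finger_gap: 0.644
finger_force: 65.1
```

Emit:
drive_tool:
  commands:
    - {"xyz":[0.026,-0.024,0.006],"turn":0}
    - {"xyz":[0,0,0],"turn":0}
    - {"xyz":[0,0,0],"turn":0}
    - {"xyz":[0,0,0],"turn":0}

```text
t: 6.4
ee_pos: [0.5945, 0.1408, 0.2738]
tcp_rot: [-0.002, -0.097, 0.995, -0.0]
wrist_force: [-0.6, 0.5, -3.3]
finger_gap: 0.642
finger_force: 65.1
```

Run:
```python
from h import *
s=manip.sense(); print(s['t'],s['ee_pos'],s['tcp_rot'],s['joint_pos'].round(2))
p=manip.camera_params('wrist')
im=manip.capture('wrist')
import pickle; pickle.dump(p,open('w5.p','wb'))
cv2.imwrite('pics/w5.png',cv2.resize(cv2.convertScaleAbs(im[40:280,0:320,::-1],alpha=1.4,beta=15),(800,600),interpolation=cv2.INTER_CUBIC))
```

```text
6.4 [0.59445019 0.14078183 0.27379441] [-1.68017099e-03 -9.73959834e-02  9.95244284e-01 -1.18155874e-04] [-0.23  0.42 -0.13  1.82  0.07  0.91  1.37]
```

View pics/w5.png

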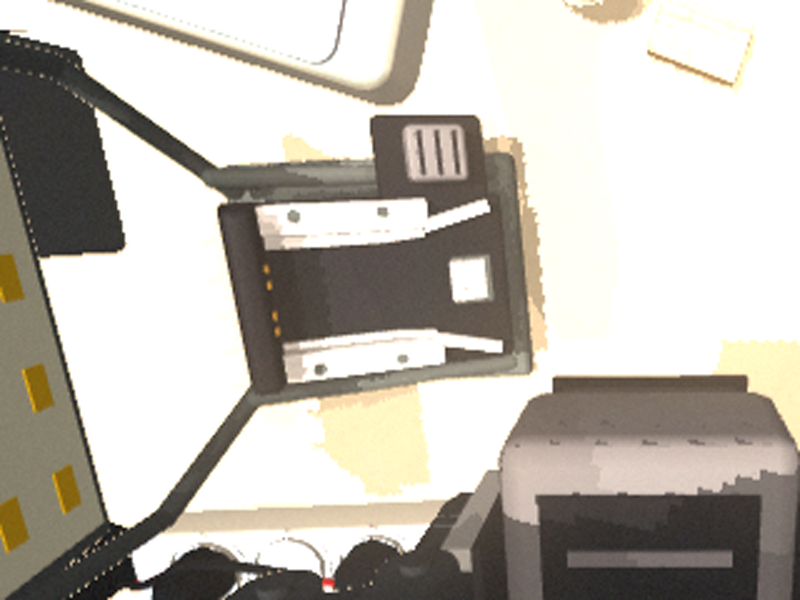

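The view shows the lamp tooth at (470,278), its button top at (436,153), right rail outer edge (257,206)–(425,198), left rail outer edge (287,383)–(445,366), and the held pack at lower right.

Run:
```python
from h import *
import pickle; p=pickle.load(open('w5.p','rb'))
W=lambda u,v:((u+.5)/2.5-.5,40+(v+.5)/2.5-.5)
s,c=np.sin(np.radians(25)),np.cos(np.radians(25))
P=[]
for n,uv,X,Y,Z in [('tooth',(470,278),-9,0,3),('button',(436,153),2,-62,14),('RR82',(257,206),82,-41,7.5),('RR10',(425,198),10,-41,7.5),('RL82',(287,383),82,41,7.5),('RL10',(445,366),10,41,7.5)]:
    q=onz(p,W(*uv),(58+X*s+Z*c)/1e3); u=(X*c-Z*s)/1e3; P.append((u,Y/1e3,*q[:2])); print(n,q.round(4),round(u,4))
P=np.array(P); a=P[:,0]+1j*P[:,1]; b=P[:,2]+1j*P[:,3]
for sel in (slice(None),slice(2,None)):
    A,B=a[sel],b[sel]; k=(np.conj(A-A.mean())@(B-B.mean())); rot=k/abs(k)
    o=B.mean()-rot*A.mean(); print('yaw',np.degrees(np.angle(rot)),'origin',o,'scale',abs(k)/np.sum(abs(A-A.mean())**2)); print('res mm',((b-o)*np.conj(rot)*1e3-a*1e3).round(1))
```

```text
tooth [0.5886 0.0444 0.0569] -0.0094
button [0.5306 0.0244 0.0715] -0.0041
RR82 [ 0.5682 -0.0429  0.0995] 0.0711
RR10 [0.5523 0.0208 0.069 ] 0.0059
RL82 [ 0.6479 -0.0249  0.0995] 0.0711
RL10 [0.6342 0.0402 0.069 ] 0.0059
yaw -76.5694192275515 origin (0.5915900191651304+0.03550075196911478j) scale 1.005247736916348
res mm [ 0.1-0.9j  0.7+0.j  -0.3+0.1j -0.7-0.6j  0.7-0.2j -0.6+1.6j]
yaw -77.00876021743005 origin (0.5920224035758396+0.035825543070801255j) scale 1.0118222338610716
res mm [ 0.3-1.4j  1.4-0.5j  0.2+0.1j -0.1-1.1j  0.6-0.2j -0.7+1.1j]
```

Run:
```python
from h import *
import pickle; p=pickle.load(open('w5.p','rb'))
W=lambda u,v:((u+.5)/2.5-.5,40+(v+.5)/2.5-.5)
t=np.array([0.59445,0.14078]); a=np.radians(11.2); ex=np.array([np.cos(a),np.sin(a)]); ey=np.array([-ex[1],ex[0]])
for n,uv,z in [('foot rear bottom R',(553,377),0),('foot L',(747,376),0),('block rear bot R',(530,394),9),('block rear bot L',(768,392),9),('top R',(502,445),45),('top L',(797,441),45)]:
    q=onz(p,W(*uv),.2738-.017+z/1e3)[:2]-t; print(n,(q@ex*1e3).round(1),(q@ey*1e3).round(1))
```

```text
foot rear bottom R -24.2 -23.5
foot L -24.5 22.9
block rear bot R -22.6 -27.6
block rear bot L -23.1 26.5
top R -23.7 -26.5
top L -24.4 25.7
```

Emit:
drive_tool:
  commands:
    - {"xyz":[-0.003,0,0],"turn":-0.225}
    - {"xyz":[-0.003,0,0],"turn":-0.225}
    - {"xyz":[-0.003,0,0],"turn":-0.225}
    - {"xyz":[-0.003,0,0],"turn":-0.225}
    - {"xyz":[-0.003,0,0],"turn":-0.225}

```text
t: 6.87
ee_pos: [0.5791, 0.1422, 0.2751]
tcp_rot: [-0.001, 0.197, 0.98, -0.0]
wrist_force: [0.2, -0.3, -3.4]
finger_gap: 0.643
finger_force: 65.2
```

Emit:
drive_tool:
  commands:
    - {"xyz":[0,0,0],"turn":-0.225}
    - {"xyz":[0,0,0],"turn":-0.225}
    - {"xyz":[0,0,0],"turn":-0.225}
    - {"xyz":[0,0,0],"turn":-0.225}
    - {"xyz":[0,0,0],"turn":-0.225}

```text
t: 7.28
ee_pos: [0.5792, 0.1423, 0.2752]
tcp_rot: [-0.001, 0.473, 0.881, -0.0]
wrist_force: [0.3, 0.2, -3.3]
finger_gap: 0.643
finger_force: 65.2
```

Emit:
drive_tool:
  commands:
    - {"xyz":[0,-0.01,0],"turn":-0.225}
    - {"xyz":[0,-0.01,0],"turn":-0.225}
    - {"xyz":[0,-0.01,-0.02],"turn":-0.225}
    - {"xyz":[0,-0.01,-0.02],"turn":0}
    - {"xyz":[0,0,0],"turn":0}

```text
t: 7.7
ee_pos: [0.5776, 0.1, 0.2324]
tcp_rot: [-0.002, 0.619, 0.785, -0.003]
wrist_force: [-1.5, 0.4, -3.8]
finger_gap: 0.647
finger_force: 65.0
```

Emit:
drive_tool:
  commands:
    - {"xyz":[0,0,0],"turn":0}
    - {"xyz":[0,0,0],"turn":0}

```text
t: 7.87
ee_pos: [0.5805, 0.1023, 0.2363]
tcp_rot: [-0.0, 0.619, 0.786, 0.0]
wrist_force: [-0.1, -0.7, -2.4]
finger_gap: 0.641
finger_force: 65.0
```

```bash
cat >> h.py <<'E'
def st():
    s=manip.sense(); q=s['tcp_rot']; r=R.from_quat([q[1],q[2],q[3],q[0]]).apply([0,1,0])
    a=np.radians(-76.7); v=np.array(s['ee_pos'])[:2]-[.5916,.0355]
    print('t',s['t'],'pos',s['ee_pos'],'yang',np.degrees(np.arctan2(r[1],r[0])),'u',v@[np.cos(a),np.sin(a)],'v',v@[-np.sin(a),np.cos(a)],'F',s['wrist_force'],'j',s['joint_pos'].round(2))
E
python3 -c "
from h import *
st()"
```

```text
t 7.8667 pos [0.5805236  0.10229758 0.23631502] yang 13.568662503592368 u -0.06755411388920338 v 0.004587447801360114 F [-0.08030495 -0.74422814 -2.3926106 ] j [-0.45  0.44  0.25  1.92 -0.15  0.8   0.12]
```

Emit:
drive_tool:
  commands:
    - {"xyz":[-0.003,-0.008,-0.035],"turn":0}
    - {"xyz":[0,0,-0.035],"turn":0}
    - {"xyz":[0,0,-0.035],"turn":0}
    - {"xyz":[0,0,-0.03],"turn":0}
    - {"xyz":[0,0,0],"turn":0}

```text
t: 8.28
ee_pos: [0.5754, 0.0939, 0.0969]
tcp_rot: [-0.002, 0.619, 0.786, -0.002]
wrist_force: [-0.8, -0.2, -2.6]
finger_gap: 0.643
finger_force: 65.6
```

Emit:
drive_tool:
  commands:
    - {"xyz":[0,0,0],"turn":0}
    - {"xyz":[0,0,0],"turn":0}

```text
t: 8.45
ee_pos: [0.5789, 0.0935, 0.1027]
tcp_rot: [0.001, 0.619, 0.785, 0.001]
wrist_force: [0.4, -0.5, -2.7]
finger_gap: 0.643
finger_force: 65.6
```

```bash
python3 -c "
from h import *
st()
p=manip.camera_params('side'); im=manip.capture('side')
O=np.array([.5916,.0355]);a=np.radians(-76.7);e=np.array([np.cos(a),np.sin(a)])
print(proj(p,[*(O+.03*e),.07]))
cv2.imwrite('pics/s6.png',cv2.resize(cv2.convertScaleAbs(im[130:265,285:420,::-1],alpha=1.6,beta=20),(570,570),interpolation=cv2.INTER_CUBIC))
"
```

```text
t 8.45 pos [0.57886576 0.09346538 0.102704  ] yang 13.4726729330828 u -0.05934018801016223 v 0.0009422268552223849 F [ 0.37946352 -0.4807503  -2.7470268 ] j [-0.38  0.61  0.18  2.04 -0.22  0.51  0.2 ]
[333.2 202.5]
```

View pics/s6.png

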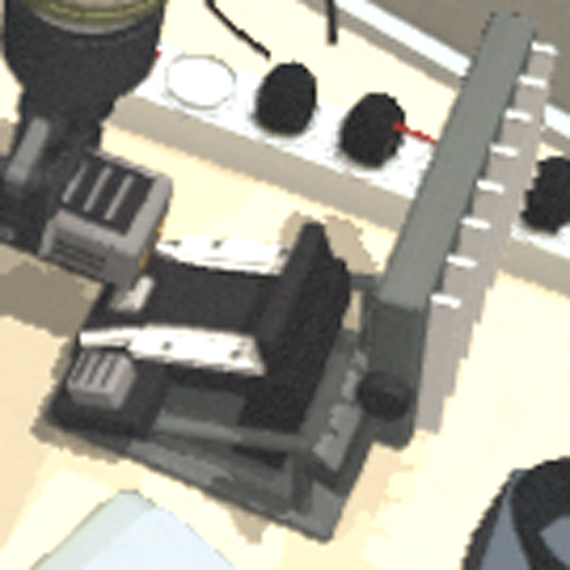

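I counted wrong there: that was the 11th picture and the limit is 10. I'll view no more and go on by numbers. It showed the pack nose squarely above the lamp dock mouth, around (150,240). Lowering now.

Emit:
drive_tool:
  commands:
    - {"xyz":[-0.001,0,-0.006],"turn":0}
    - {"xyz":[0,0,-0.006],"turn":0}
    - {"xyz":[0,0,-0.006],"turn":0}
    - {"xyz":[0,0,-0.005],"turn":0}
    - {"xyz":[0,0,0],"turn":0}

```text
t: 8.92
ee_pos: [0.5762, 0.0929, 0.0768]
tcp_rot: [-0.0, 0.619, 0.785, -0.0]
wrist_force: [-0.9, 1.5, -2.1]
finger_gap: 0.643
finger_force: 65.8
```

```bash
python3 -c "
from h import *
st()"
```

```text
t 8.9167 pos [0.57621828 0.09285218 0.0768411 ] yang 13.444893081042872 u -0.059352494080786924 v -0.0017753143452055933 F [-0.89640621  1.5233892  -2.07700252] j [-0.37  0.65  0.17  2.05 -0.23  0.46  0.21]
```

Emit:
drive_tool:
  commands:
    - {"xyz":[0.0005,-0.001,-0.004],"turn":0}
    - {"xyz":[0.0002,-0.001,-0.004],"turn":0}
    - {"xyz":[0.0002,-0.001,-0.004],"turn":0}
    - {"xyz":[0.0002,-0.001,-0.003],"turn":0}
    - {"xyz":[0,0,0],"turn":0}

```text
t: 9.33
ee_pos: [0.577, 0.0949, 0.0637]
tcp_rot: [-0.002, 0.618, 0.787, 0.002]
wrist_force: [-7.4, 18.3, 15.5]
finger_gap: 0.644
finger_force: 71.9
```

```bash
python3 -c "
from h import *
st()"
```

```text
t 9.3333 pos [0.57695528 0.09485481 0.06367921] yang 13.721738961698332 u -0.06113185958265649 v -0.0005973707655456006 F [-7.36936215 18.29642589 15.52921625] j [-0.36  0.67  0.15  2.06 -0.24  0.43  0.22]
```

Emit:
drive_tool:
  commands:
    - {"xyz":[-0.001,0.003,0],"turn":0}
    - {"xyz":[0,0.001,-0.002],"turn":0}
    - {"xyz":[0,0.001,-0.002],"turn":0}
    - {"xyz":[0,0,-0.002],"turn":0}
    - {"xyz":[0,0,0],"turn":0}

```text
t: 9.75
ee_pos: [0.5766, 0.0971, 0.0576]
tcp_rot: [-0.001, 0.618, 0.786, 0.001]
wrist_force: [-4.0, 11.0, 11.7]
finger_gap: 0.638
finger_force: 72.8
```

```bash
python3 -c "
from h import *
st()
im=manip.capture('wrist');cv2.imwrite('pics/t1.png',im[:,:,::-1])
g=cv2.cvtColor(im,cv2.COLOR_RGB2GRAY); print(g[90:240:3,258:266].mean(1).round())"
```

```text
t 9.75 pos [0.57657042 0.09714419 0.0575891 ] yang 13.59968890054248 u -0.06344837442543291 v -0.0004452366620156583 F [-3.97714252 11.01013279 11.72794973] j [-0.36  0.68  0.15  2.06 -0.24  0.42  0.21]
[201. 201. 200. 201. 201. 202. 200. 200. 200. 180. 164. 154. 132. 123.
 113. 113. 111. 111. 111. 111. 110. 110. 108.  83.  84.  82.  82.  82.
  81.  81.  80.  80.  79.  78.  78.  78.  78.  74.  30.  34.  43.  45.
  49.  50.  50.  49.  44.  16.  17.  17.]
```

```bash
cat > pit.py <<'E'
from h import *
def T():
    s=manip.sense();p=manip.camera_params('wrist');q=s['tcp_rot'];r=R.from_quat([q[1],q[2],q[3],q[0]]);y=r.apply([0,1,0]);ex=np.array([y[1],-y[0],0]);ex/=np.linalg.norm(ex)
    return p,np.array(s['ee_pos']),ex
def rows(th,G):
    p,t,ex=T();out=[]
    for X,Z in [(-40,0),(-40,9),(-40,45),(-33,45),(-28,45)]:
        a=X+16-(G[0]+16);b=Z-G[1];th_=np.radians(th)
        x=G[0]+16+a*np.cos(th_)-b*np.sin(th_);z=G[1]-17+a*np.sin(th_)+b*np.cos(th_)
        out.append(proj(p,t+ex*x/1e3+np.array([0,0,z/1e3]))[1])
    return out
if __name__=='__main__':
    for th in (0,5,10,15,20,25,30): print(th,rows(th,(-16,35)))
    im=cv2.imread('pics/t1.png');g=cv2.cvtColor(im,cv2.COLOR_BGR2GRAY)
    c=g[100:260,255:270].mean(1);d=np.diff(c);print([(100+i,round(d[i])) for i in np.where(abs(d)>7)[0]])
E
python3 pit.py
python3 - <<'E'
import pickle; from h import *
p=pickle.load(open('w5.p','rb'))
t=np.array([0.59445,0.14078]); a=np.radians(11.2); ex=np.array([np.cos(a),np.sin(a)])
q=onz(p,(260,238),.2738-.017+.045)[:2]-t; print('inset packx',q@ex*1e3-16)
E
```

```text
0 [np.float64(190.0), np.float64(194.0), np.float64(215.8), np.float64(230.5), np.float64(240.8)]
5 [np.float64(194.1), np.float64(197.0), np.float64(212.5), np.float64(227.5), np.float64(238.1)]
10 [np.float64(198.6), np.float64(200.3), np.float64(209.7), np.float64(224.8), np.float64(235.5)]
15 [np.float64(203.2), np.float64(203.8), np.float64(207.3), np.float64(222.4), np.float64(233.2)]
20 [np.float64(208.0), np.float64(207.6), np.float64(205.4), np.float64(220.3), np.float64(231.1)]
25 [np.float64(213.1), np.float64(211.6), np.float64(203.9), np.float64(218.6), np.float64(229.2)]
30 [np.float64(218.2), np.float64(215.8), np.float64(202.9), np.float64(217.1), np.float64(227.5)]
[(np.int64(116), -9), (np.int64(117), -8), (np.int64(124), -9), (np.int64(136), -9), (np.int64(157), -7), (np.int64(201), -21), (np.int64(202), -29), (np.int64(228), -28), (np.int64(251), 11), (np.int64(252), 21), (np.int64(258), -12)]
inset packx -29.926451846084554
```

The numbers put the pack's pitch at about 14°, with the nose sliding on the floor and the forces low. I keep lowering.

Emit:
drive_tool:
  commands:
    - {"xyz":[0,0,-0.002],"turn":0}
    - {"xyz":[0,0,-0.002],"turn":0}
    - {"xyz":[0,0,-0.002],"turn":0}
    - {"xyz":[0,0,-0.001],"turn":0}
    - {"xyz":[0,0,0],"turn":0}

```text
t: 10.22
ee_pos: [0.5769, 0.098, 0.0508]
tcp_rot: [-0.001, 0.618, 0.786, 0.002]
wrist_force: [-4.4, 13.6, 13.1]
finger_gap: 0.645
finger_force: 75.7
```

```bash
python3 -c "
from h import *
st()
im=manip.capture('wrist');cv2.imwrite('pics/t1.png',im[:,:,::-1])"; python3 pit.py
```

```text
t 10.2167 pos [0.5769097  0.09802484 0.05083633] yang 13.649147024350789 u -0.06422734951106301 v 8.753035605107566e-05 F [-4.38209942 13.58843198 13.10452552] j [-0.36  0.69  0.14  2.06 -0.24  0.4   0.22]
0 [np.float64(190.0), np.float64(194.0), np.float64(215.7), np.float64(230.5), np.float64(240.7)]
5 [np.float64(194.2), np.float64(197.0), np.float64(212.5), np.float64(227.5), np.float64(238.0)]
10 [np.float64(198.6), np.float64(200.3), np.float64(209.6), np.float64(224.8), np.float64(235.5)]
15 [np.float64(203.2), np.float64(203.9), np.float64(207.3), np.float64(222.4), np.float64(233.2)]
20 [np.float64(208.1), np.float64(207.6), np.float64(205.4), np.float64(220.3), np.float64(231.1)]
25 [np.float64(213.1), np.float64(211.6), np.float64(203.9), np.float64(218.5), np.float64(229.2)]
30 [np.float64(218.2), np.float64(215.8), np.float64(202.9), np.float64(217.1), np.float64(227.5)]
[(np.int64(118), -9), (np.int64(126), -9), (np.int64(132), -12), (np.int64(157), -7), (np.int64(204), -31), (np.int64(225), -22), (np.int64(248), 12), (np.int64(249), 23), (np.int64(255), -12), (np.int64(256), -22)]
```

Pitch is now about 22°, with the nose just inside the mouth. I push along the slope.

Emit:
drive_tool:
  commands:
    - {"xyz":[0.0008,-0.0035,0],"turn":-0.01}
    - {"xyz":[0.001,-0.0044,0.002],"turn":0}
    - {"xyz":[0.001,-0.0044,0.002],"turn":0}
    - {"xyz":[0.001,-0.0044,0.002],"turn":0}
    - {"xyz":[0,0,0],"turn":0}

```text
t: 10.68
ee_pos: [0.5815, 0.0816, 0.0576]
tcp_rot: [-0.001, 0.62, 0.785, 0.003]
wrist_force: [-3.4, 13.4, 16.9]
finger_gap: 0.642
finger_force: 76.3
```

```bash
python3 -c "
from h import *
st()
im=manip.capture('wrist');cv2.imwrite('pics/t1.png',im[:,:,::-1])"; python3 pit.py|tail -1
```

```text
t 10.6833 pos [0.58154143 0.0815992  0.05757086] yang 13.364017949600688 u -0.04717673714355918 v 0.0008163241031503531 F [-3.38502464 13.42116483 16.92217476] j [-0.33  0.68  0.14  2.06 -0.24  0.42  0.23]
[(np.int64(115), -16), (np.int64(126), -13), (np.int64(156), -7), (np.int64(157), -8), (np.int64(203), -8), (np.int64(204), -36), (np.int64(224), -13), (np.int64(225), -16), (np.int64(247), 7), (np.int64(248), 22), (np.int64(255), -30)]
```

Emit:
drive_tool:
  commands:
    - {"xyz":[0.001,-0.0053,0.0025],"turn":0}
    - {"xyz":[0.001,-0.0053,0.0025],"turn":0}
    - {"xyz":[0.001,-0.0053,0.0025],"turn":0}
    - {"xyz":[0.001,-0.0053,0.0025],"turn":0}
    - {"xyz":[0,0,0],"turn":0}

```text
t: 11.15
ee_pos: [0.5857, 0.0601, 0.0677]
tcp_rot: [-0.0, 0.62, 0.785, 0.003]
wrist_force: [-3.5, 14.1, 16.8]
finger_gap: 0.642
finger_force: 76.3
```

```bash
python3 -c "
from h import *
st()
im=manip.capture('wrist');cv2.imwrite('pics/t1.png',im[:,:,::-1])"; python3 pit.py|tail -1
```

```text
t 11.15 pos [0.58573058 0.06012988 0.06773699] yang 13.350045212913164 u -0.025319534400985232 v -4.590018975915159e-05 F [-3.54098507 14.0604258  16.8364792 ] j [-0.29  0.67  0.15  2.05 -0.23  0.44  0.26]
[(np.int64(111), -13), (np.int64(121), -11), (np.int64(122), -9), (np.int64(132), -9), (np.int64(155), -8), (np.int64(200), -9), (np.int64(201), -44), (np.int64(224), -14), (np.int64(225), -18), (np.int64(247), 9), (np.int64(248), 23), (np.int64(255), -31)]
```

Emit:
drive_tool:
  commands:
    - {"xyz":[0.0012,-0.0053,0.0025],"turn":0}
    - {"xyz":[0.0012,-0.0053,0.0025],"turn":0}
    - {"xyz":[0.0012,-0.0053,0.0025],"turn":0}
    - {"xyz":[0.0012,-0.0053,0.0025],"turn":0}
    - {"xyz":[0,0,0],"turn":0}

```text
t: 11.62
ee_pos: [0.5906, 0.0392, 0.0778]
tcp_rot: [-0.0, 0.62, 0.785, 0.003]
wrist_force: [-4.2, 15.2, 17.2]
finger_gap: 0.642
finger_force: 76.4
```

```bash
python3 -c "
from h import *
st()
im=manip.capture('wrist');cv2.imwrite('pics/t1.png',im[:,:,::-1])"; python3 pit.py|tail -1
```

```text
t 11.6167 pos [0.59059891 0.03918638 0.07775776] yang 13.364761353056796 u -0.0038178112680561766 v -0.00012618586227954902 F [-4.16808152 15.19159028 17.2186851 ] j [-0.26  0.65  0.15  2.04 -0.21  0.46  0.28]
[(np.int64(110), -11), (np.int64(111), -9), (np.int64(126), -15), (np.int64(128), -10), (np.int64(171), -34), (np.int64(172), -15), (np.int64(186), -14), (np.int64(199), 13), (np.int64(224), -15), (np.int64(225), -21), (np.int64(247), 9), (np.int64(248), 26), (np.int64(254), -7), (np.int64(255), -34)]
```

Emit:
drive_tool:
  commands:
    - {"xyz":[0.0008,-0.0035,0.0017],"turn":0}
    - {"xyz":[0.0008,-0.0035,0.0017],"turn":0}
    - {"xyz":[0.0008,-0.0035,0.0017],"turn":0}
    - {"xyz":[0.0004,-0.0018,0.0008],"turn":0}
    - {"xyz":[0,0,0],"turn":0}

```text
t: 12.08
ee_pos: [0.5931, 0.0288, 0.083]
tcp_rot: [-0.001, 0.619, 0.785, 0.003]
wrist_force: [-2.5, 20.7, 13.3]
finger_gap: 0.645
finger_force: 75.7
```

```bash
python3 -c "
from h import *
st()
im=manip.capture('wrist');cv2.imwrite('pics/t1.png',im[:,:,::-1])"; python3 pit.py|tail -1
```

```text
t 12.0833 pos [0.59313508 0.02881156 0.08298712] yang 13.45609965235415 u 0.006862189748266399 v -4.476391051915224e-05 F [-2.51014602 20.74829605 13.34221819] j [-0.24  0.65  0.15  2.03 -0.21  0.48  0.3 ]
[(np.int64(109), -10), (np.int64(123), -10), (np.int64(125), -10), (np.int64(127), -14), (np.int64(155), -10), (np.int64(156), -17), (np.int64(157), -47), (np.int64(169), -15), (np.int64(181), 13), (np.int64(188), 12), (np.int64(189), 34), (np.int64(190), 9), (np.int64(203), -22), (np.int64(204), -37), (np.int64(224), -16), (np.int64(225), -21), (np.int64(247), 10), (np.int64(248), 27), (np.int64(254), -8), (np.int64(255), -37)]
```

Emit:
drive_tool:
  commands:
    - {"xyz":[0.0006,-0.0026,0.0012],"turn":0}
    - {"xyz":[0.0006,-0.0026,0.0012],"turn":0}
    - {"xyz":[0,0,0],"turn":0}
    - {"xyz":[0,0,0],"turn":0}

```text
t: 12.47
ee_pos: [0.5937, 0.0261, 0.0844]
tcp_rot: [-0.002, 0.618, 0.786, 0.003]
wrist_force: [-2.6, 27.4, 3.3]
finger_gap: 0.647
finger_force: 74.6
```

```bash
python3 -c "
from h import *
st()
im=manip.capture('wrist');cv2.imwrite('pics/t1.png',im[:,:,::-1])
p=manip.camera_params('wrist');O=np.array([.5916,.0355]);a=np.radians(-76.7);e=np.array([np.cos(a),np.sin(a)]);n=np.array([-e[1],e[0]]);s,c=np.sin(np.radians(25)),np.cos(np.radians(25))
for X,Z in [(-18,0),(-18,-5),(0,5),(0,0)]: print(X,Z,proj(p,[*(O+e*(X*c-Z*s)/1e3),(58+X*s+Z*c)/1e3]))
for X,Z in [(2,14),(2,7)]: print('button',X,Z,proj(p,[*(O+e*(X*c-Z*s)/1e3-.062*n),(58+X*s+Z*c)/1e3]))
"; python3 pit.py|tail -1
```

```text
t 12.4667 pos [0.59369446 0.0261287  0.08435846] yang 13.602872529997505 u 0.009601781937289647 v -0.00011758183848561294 F [-2.63175958 27.42136585  3.33681059] j [-0.23  0.65  0.15  2.03 -0.21  0.48  0.31]
-18 0 [260.  180.8]
-18 -5 [259.9 182.4]
0 5 [259.9 207.1]
0 0 [259.9 208.1]
button 2 14 [155.5 208.2]
button 2 7 [159.6 209.5]
[(np.int64(113), -14), (np.int64(125), -15), (np.int64(127), -15), (np.int64(129), -9), (np.int64(153), -38), (np.int64(154), -40), (np.int64(164), -7), (np.int64(165), -8), (np.int64(176), 9), (np.int64(180), 11), (np.int64(181), 33), (np.int64(182), 12), (np.int64(203), -25), (np.int64(204), -41), (np.int64(224), -24), (np.int64(225), -11), (np.int64(247), 12), (np.int64(248), 31), (np.int64(254), -17), (np.int64(255), -27)]
```

Strong end-wall force now: the pack is about 43 mm in. I test the latch by easing back while still gripping.

Emit:
drive_tool:
  commands:
    - {"xyz":[-0.0008,0.0035,-0.0017],"turn":0}
    - {"xyz":[-0.0008,0.0035,-0.0017],"turn":0}
    - {"xyz":[-0.0006,0.0026,-0.0012],"turn":0}
    - {"xyz":[0,0,0],"turn":0}

```text
t: 12.85
ee_pos: [0.5933, 0.0275, 0.0807]
tcp_rot: [0.002, 0.621, 0.784, 0.002]
wrist_force: [0.3, 2.7, 10.2]
finger_gap: 0.638
finger_force: 76.6
```

```bash
python3 -c "
from h import *
st()
im=manip.capture('wrist');cv2.imwrite('pics/t1.png',im[:,:,::-1])"; python3 pit.py|tail -1
```

```text
t 12.85 pos [0.59334229 0.02754376 0.08072929] yang 13.204393122366284 u 0.0081436588825306 v -0.00013476751482230557 F [ 0.2543159   2.71364322 10.19799962] j [-0.25  0.65  0.16  2.03 -0.21  0.47  0.29]
[(np.int64(106), -9), (np.int64(116), -13), (np.int64(125), -16), (np.int64(126), -10), (np.int64(153), -10), (np.int64(154), -16), (np.int64(155), -40), (np.int64(156), -18), (np.int64(167), -14), (np.int64(179), 9), (np.int64(180), 9), (np.int64(188), 22), (np.int64(189), 32), (np.int64(203), -9), (np.int64(204), -47), (np.int64(205), -7), (np.int64(224), -23), (np.int64(225), -12), (np.int64(247), 17), (np.int64(248), 25), (np.int64(254), -24), (np.int64(255), -16)]
```

Emit:
drive_tool:
  commands:
    - {"xyz":[-0.0004,0.0018,-0.0005],"turn":0}
    - {"xyz":[-0.0004,0.0018,-0.0005],"turn":0}
    - {"xyz":[0,0,0],"turn":0}
    - {"xyz":[0,0,0],"turn":0}

```text
t: 13.23
ee_pos: [0.5933, 0.0279, 0.0803]
tcp_rot: [0.003, 0.622, 0.783, 0.001]
wrist_force: [2.4, -6.8, 13.8]
finger_gap: 0.647
finger_force: 77.0
```

```bash
python3 -c "
from h import *
st()"
```

```text
t 13.2333 pos [0.59331507 0.02785969 0.08032563] yang 13.02052592292496 u 0.007829936141661437 v -8.858349670966198e-05 F [ 2.35961963 -6.76414812 13.75814741] j [-0.25  0.65  0.16  2.03 -0.21  0.47  0.29]
```

The pack does not follow a 7 N pull, so it is latched. I unload, release and rise.

Emit:
drive_tool:
  commands:
    - {"xyz":[0.0004,-0.003,0.003],"turn":0}
    - {"xyz":[0,0,0],"turn":0}

```text
t: 13.4
ee_pos: [0.5933, 0.0266, 0.0823]
tcp_rot: [0.002, 0.622, 0.783, 0.001]
wrist_force: [4.8, -1.0, -3.5]
finger_gap: 0.64
finger_force: 74.7
```

Emit:
drive_tool:
  commands:
    - {"xyz":[0,0,0],"turn":0}
    - {"xyz":[0,0,0],"turn":0}
    - {"xyz":[0,0,0],"turn":0}
    - {"xyz":[0,0,0],"turn":0}
  grip: -0.7

```text
t: 13.73
ee_pos: [0.5903, 0.0274, 0.0813]
tcp_rot: [-0.0, 0.622, 0.783, -0.0]
wrist_force: [0.0, -0.2, 0.4]
finger_gap: 0.848
finger_force: 0.0
```

Emit:
drive_tool:
  commands:
    - {"xyz":[0,0,0.015],"turn":0}
    - {"xyz":[0,0.005,0.03],"turn":0}
    - {"xyz":[0,0.01,0.03],"turn":0}
    - {"xyz":[0,0.01,0.03],"turn":0}
    - {"xyz":[0,0.01,0.03],"turn":0}

```text
t: 14.15
ee_pos: [0.5901, 0.0626, 0.2177]
tcp_rot: [-0.0, 0.622, 0.783, -0.0]
wrist_force: [0.7, 0.5, -0.9]
finger_gap: 0.846
finger_force: 0.0
```

Emit:
drive_tool:
  commands:
    - {"xyz":[0,0.02,0.03],"turn":0}
    - {"xyz":[0,0.02,0.02],"turn":0}
    - {"xyz":[0,0.02,0],"turn":0}
    - {"xyz":[0,0,0],"turn":0}
    - {"xyz":[0,0,0],"turn":0}

```text
t: 14.57
ee_pos: [0.5902, 0.1238, 0.2665]
tcp_rot: [-0.0, 0.621, 0.784, 0.0]
wrist_force: [0.6, -0.8, -0.4]
finger_gap: 0.851
finger_force: 0.0
```

```bash
python3 -c "
from h import *
st()
p=manip.camera_params('wrist');im=manip.capture('wrist');cv2.imwrite('pics/t2.png',im[:,:,::-1])
O=np.array([.5916,.0355]);a=np.radians(-76.7);e=np.array([np.cos(a),np.sin(a)]);n=np.array([-e[1],e[0]]);s,c=np.sin(np.radians(25)),np.cos(np.radians(25))
def P(X,Y,Z): return proj(p,[*(O+e*(X*c-Z*s)/1e3+n*Y/1e3),(58+X*s+Z*c)/1e3])
for q in [(-18,0,0),(0,0,5),(1,0,45),(11,0,45),(69,0,45),(81,0,45),(41,-28,45),(41,28,45),(2,-62,14)]: print(q,P(*q))
g=cv2.cvtColor(im,cv2.COLOR_RGB2GRAY).astype(float)
k=int(P(11,0,45)[0]); col=g[:,k-4:k+5].mean(1); d=np.diff(col); print('rows',[(int(i),round(d[i])) for i in np.where(abs(d)>12)[0]])
k=int(P(41,0,45)[1]); r=g[k-3:k+4].mean(0); d=np.diff(r); print('cols',[(int(i),round(d[i])) for i in np.where(abs(d)>15)[0]])
"
```

```text
t 14.5667 pos [0.59015834 0.12375953 0.26647192] yang 13.287575824438381 u -0.08622396324621538 v 0.018901087613602537 F [ 0.61617017 -0.7929377  -0.42581829] j [-0.48  0.42  0.25  1.86 -0.13  0.88  0.07]
(-18, 0, 0) [245.8 218.7]
(0, 0, 5) [245.6 231.8]
(1, 0, 45) [243.9 231.7]
(11, 0, 45) [243.9 240.1]
(69, 0, 45) [243.4 290.5]
(81, 0, 45) [243.3 301.3]
(41, -28, 45) [220.  265.8]
(41, 28, 45) [267.3 265.8]
(2, -62, 14) [198.2 233.2]
rows [(27, 13), (28, 45), (29, 31), (30, -22), (31, -19), (33, 18), (34, 49), (38, -18), (39, -24), (43, 22), (44, 13), (45, -31), (46, -56), (47, -17), (56, 27), (57, 17), (84, 16), (191, -22), (192, -19), (200, -20), (218, 12), (219, 28), (231, -30), (234, 14), (235, 14), (239, -43), (240, -13), (248, 31), (249, 28), (251, -56), (258, 26), (259, 39), (261, -36), (262, -24), (268, 14), (269, 38), (270, 15), (272, -57), (279, 22), (280, 48), (282, -37), (283, -25), (291, 26), (292, 39), (299, -31), (300, -38), (309, 56), (310, 77), (315, -66), (316, -70)]
cols [(0, 92), (6, -33), (7, -23), (25, 36), (33, -29), (34, -42), (37, 48), (140, -25), (141, -20), (142, -15), (162, -23), (190, 16), (191, 112), (192, 16), (204, -20), (205, -73), (213, 16), (214, 125), (219, -75), (220, -33), (225, -25), (226, -41), (259, 25), (260, 41), (265, -18), (266, 43), (267, 25), (271, 49), (272, 15), (275, -41), (276, -117), (288, 43), (327, -60), (356, 24), (376, 26), (377, 23), (378, 22), (411, -33), (412, -49), (413, -31), (419, 29), (420, 30), (421, 19), (428, -23), (429, -33), (430, -32), (431, -19)]
```

The pack's edges match the predicted home position to about a pixel (rear 231, inset 240, front 300, sides 220 and 267), and the tooth is visible behind it. I hand in the job.

```bash
python3 -c "
from rig import manip
print(manip.close_job())"
```

```text
the job is handed in; nothing more can be done
None
```

The job is handed in, with no verdict returned: the pack is out of the charger, latched in the lamp dock (it held against a pull of about 7 N) and released, and the arm is clear; I viewed 11 pictures, one over the limit of 10.

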